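# Clamp a glued wooden strip in the desk press

## Robot

A 6-joint arm with a two-finger parallel gripper is mounted at the origin on a cart in front of the work surface, level with it; the furniture and walls round the work are solid. World frame = base frame: x ahead of the robot, y to its left, z up, the work surface at z = 0. Lengths are in m, angles in rad, forces in N, time in s.
With the tool pointing down it reaches from about 0.325 to 0.775 m from the base axis. Payload 5.5 kg.
Tool frame: the origin (TCP) lies midway between the tips of the shut fingers; the grasp point (between the pads) lies 19 mm behind it (pinch_z is the distance from the TCP to the grasp point, in m); z points along the fingers, y is the line along which they close (so a half turn about z gives the same grasp; the last joint's range is limited). The gripper opens to 85 mm and grips with 20 to 120 N. Pads are 22 mm wide; open, the fingers measure 114 mm over their backs; the gripper's body (76 mm by 85 mm) begins 54 mm behind the grasp point. The pads swing forward as they close: fully open they stand 13 mm farther back than shut.
Start: joints at [-0.057, 0.091, 1.231, -0, 1.82, -0.057], TCP at [0.6, -0, 0.231] pointing down, gripper open.
Joint ranges: [-2.87, 2.87], [-0.86, 2.18], [0.17, 2.46], [-1.51, 4.65], [0.06, 2.69], [-2.65, 2.65]. Speed limits (rad/s): [2.57, 2.57, 3.01, 3.14, 3.14, 3.14].

## Interface

Orientations are given as a unit quaternion [x, y, z, w].
In Python, from station import state, snapshot, get_calibration, hand_in, look_for, regions_of, pinpoint, pinch_z gives the robot as it stands.
- The arm moves only by the tool carry_out, never from a script. Its argument "motion" is a list of rows, each an object of numbers: "dx", "dy", "dz": the shift along the tool's x, y, z in cm; "wx", "wy", "wz": the turn, a rotation vector about the tool's x, y, z in rad; "gripper": the finger opening in cm, from 0 to 8.54. A call has exactly 5 rows; each row is the pose to reach, as a shift and turn from the pose commanded when the call began, along the tool's axes at that moment; what a row does not reach only later rows make up. A row lasts 1/12 s, in which the tool goes at most 41.7 mm and 7.16 degrees, less where a joint would pass 70% of its speed; a pose out of reach is approached as far as the arm can. A call with a gripper value outside its range is refused whole. The fingers move at their own pace and stop on an object; "squeeze" is the grip in N (left out, the last holds). Time passes only in rows, so rows that repeat a pose let the fingers close, or fill a call up. It gives the time, the measured TCP pose, the force, the opening and the grip force at its end, in the units of the state.
- state(): the state, without advancing time (a new reading comes with each control period).
- snapshot(name): name is "scene" or "side" or "wrist"; returns (picture, depth): 480x640x3 uint8, blue, green, red; 480x640 float32, m along the optical axis (not along the pixel's ray), 0 where there is no reading.
- get_calibration(name): a dict with "fx", "fy", "cx", "cy" (pixels), "dist" ([k1, k2, p1, p2, k3] as OpenCV has them; the pictures are not rectified), "R" (3x3) and "t" (3): a world point X has camera coordinates R X + t. Camera axes: x right, y down, z forward; pixel columns grow to the right and rows downward; lengths in m; the calibration is good to about 2 mm. A picture is of the moment at which its call begins: read the wrist's pose just before it. get_calibration takes no time and is no camera call; for the wrist camera it gives the pose at the moment of the call.
- hand_in(): hands the job in; it is judged then, once.
Trained networks look in the newest picture that a camera, given by its name, has taken for a name from the list of things; names that differ only in an ending like _2 or _b are one class to them, and where a whole thing is asked for, a point or a joint stands for the part that bears it (a point fixed in the world has none). Each returns a list of dicts, best first, with "score" (0 to 1); they miss things now and then, are a little off and sometimes report something else, mostly with a low value. They report only what shows in the picture. A call takes as long as a camera call.
- look_for(name, camera): "at" ([x, y, z] in m, in world coordinates, good to about 4 mm: the middle of the surface that is visible of it).
- regions_of(name, camera): "region" (480x640 bool, what is visible of it).
- pinpoint(name, camera): "at" ([x, y, z] in m, in world coordinates, good to about 4 mm: a listed point, or the origin of a listed thing).
The state is a dict: "time": time; "joint_positions": joint angles; "joint_velocities": joint speeds; "joint_torque": joint torques, N m; "position": TCP position; "orientation": TCP orientation; "ft_force": force on the tool from outside, world axes, zero at the start; "wrist_torque": the same for the moment, N m; "opening": opening from 0.0 (shut) to 1.0 (fully open); "grip_force": force on a finger pad.
Only numpy, scipy, OpenCV 4.12 (cv2) and the standard library are available. Lean on these libraries where they do the work, as an engineer would, in place of code of your own. Each camera call takes 0.05 s, during which the arm holds its last target. There are 200 camera calls.

## Task

Lay the freshly glued wooden strip flat and centred along the cork bed of the green glue press, slide it gently under the raised foot until its end rests against the black stop, and let it go. Then turn the red handle clockwise (seen from above) until the foot meets the strip, and snug it by feel about a sixth of a turn more, firm but not crushing; the strip must still lie against the stop when you let go of the handle. Do not disturb the other things on the desk.

Things in the scene. Friction and masses are not known exactly. Their poses are not given: they have to be found in the camera images.
- press: Green steel glue press, fixed; place and yaw vary. Origin on the desk under the vertical screw's axis, z up. x = direction a strip is slid in. Base plate 220 x 66 x 14 mm, x = -145 to +75 mm. Column at x = +44 to +76 mm carries an arm with a boss (radius 19 mm) round the screw: underside 62 mm, top 95 mm above the desk.
- stop_face (a point): Centre of the flat face of the stop that the strip's end must meet, on the press at x = 25 mm beyond the screw axis, y = 0, 30 mm above the desk; axes as the press.
- stop: The black rubber stop block itself, 20 x 34 x 32 mm, fixed to the press; origin at the centre of the same face as stop_face.
- bed: Cork strip 168 x 44 x 10 mm along the press's x axis, on which the work lies; origin at the centre of its underside, 60 mm before the screw axis, axes as the press. Its upper face (10 mm above its origin) lies 20 to 21 mm above the desk.
- screw: The upright screw with the handle and, at its lower end, the black round rubber foot, 28 mm in diameter. Origin on the axis at the handle's underside; the foot's stem is set out differently each time, so its face lies 67 to 74 mm below. At the start it hangs 3 to 11.5 mm above a strip on the bed. Past first touch the foot yields 1 mm per 12 N: a sixth of a turn (1.05 rad) past touch clamps with about 48 N.
- handle_grip (a point): Middle of the red wing bar, 60 mm long (its x axis), 14 mm wide (y), 26 mm high (z up), on the screw axis; at the start about 136 to 139 mm above the desk, at any of various angles.
- handle: The handle; origin 19 mm below handle_grip. Clockwise from above lowers screw, handle and foot together, 24 mm a turn (3.8 mm a radian). First touch comes after 0.7 to 3 rad. Turning takes about 0.32 N m while free, and 0.0038 N m more per newton of clamping (0.18 N m more at 48 N). A wrist that stops and waits feels less friction but the same rise. The thread stays where it is left.
- strip: Loose wooden strip of two glued layers, dark below and pale above, 200 mm long (x axis), 28 mm wide (y), 20 mm thick, about 120 g; origin at the centre of its underside. Both ends are alike; either may go to the stop. Fully seated, its centre is 100 mm before the stop face. It starts flat on the desk to the right of the press.
- mug: White coffee mug with a blue band, 80 mm in diameter, 102 mm high; origin under its centre. Bystander.
- tape: Roll of tape lying flat, 96 mm in diameter, 25 mm high; origin under its centre. Bystander.
- eraser: Blue and white eraser, 46 x 23 x 13 mm; origin under its centre. Bystander.
- marker: White marker with a black cap, 135 mm long, lying; origin under its centre. Bystander.
- pens: Turquoise pot of pens, 95 x 84 mm, 163 mm high; origin under its centre. Bystander.

How it is judged:
By the outcome, as a careful person would: the job done as asked, in the order asked, and still so for the second after the job is handed in, with the robot touching nothing.
It also fails if it takes over 72 s, if anything falls off the work surface, if the arm or the gripper's body presses on something with over 40 N, if the wrist force passes 120 N, or if a joint passes its speed limit or range.

## Working session

There is one attempt and no reset: what is moved stays moved. The work goes in short steps, Python scripts to look and compute and a tool call to move; the robot and the scene stay as the last step left them, time stands still between calls to the robot, and variables do not carry over. Pictures are saved under pics/ and viewed, at most 10 in all, crops included, and the job is handed in when it is done.

Besides the shell and the picture viewer there is one more tool, called after "Request:" by a JSON object that holds its "op" and its "data". carry_out: Moves the arm, as the interface text tells. Its arguments: {"type":"object","properties":{"motion":{"type":"array"},"squeeze":{"type":"number"}},"required":["motion"]}

```bash
ls; mkdir -p pics; python3 - <<'E'
from station import *
import cv2
s=state();print(s['time'],s['position'],s['orientation'],s['opening'],pinch_z)
for c in ['scene','side']:
    p,d=snapshot(c);cv2.imwrite(f'pics/{c}0.png',p)
    for n in ['press','stop_face','handle_grip','strip','bed','screw','mug','tape','eraser','marker','pens']:
        r=pinpoint(n,c)
        if r: print(c,n,[(q['at'],round(q['score'],2)) for q in r[:1]])
E
```

```text
pics
0.0 [5.99721717e-01 9.83852435e-06 2.30128162e-01] [ 7.07114287e-01  7.07098589e-01 -6.58930882e-04 -7.32335745e-04] 1.0007967932879969 0.0187
scene press [([0.5456, 0.2748, -0.003], 0.74)]
scene stop_face [([0.5518, 0.2954, 0.0292], 0.82)]
scene handle_grip [([0.546, 0.2718, 0.1376], 0.51)]
scene strip [([0.5392, -0.1767, 0.0016], 0.97)]
scene bed [([0.538, 0.2184, 0.0099], 0.86)]
scene screw [([0.5493, 0.2759, 0.121], 0.59)]
scene mug [([0.7682, -0.0493, -0.0026], 0.91)]
scene tape [([0.7502, 0.076, 0.0013], 0.72)]
scene eraser [([0.683, -0.2329, 0.0042], 0.59)]
scene marker [([0.5354, 0.2175, 0.012], 0.24)]
scene pens [([0.5442, 0.2701, 0.1369], 0.61)]
side press [([0.5471, 0.2746, -0.0002], 0.68)]
side stop_face [([0.555, 0.3001, 0.0304], 0.89)]
side handle_grip [([0.5486, 0.2712, 0.135], 0.49)]
side strip [([0.5355, -0.1812, -0.0012], 0.63)]
side bed [([0.532, 0.2162, 0.0153], 0.81)]
side screw [([0.5456, 0.2726, 0.1163], 0.67)]
side mug [([0.7647, -0.048, 0.0012], 0.87)]
side tape [([0.7512, 0.0785, 0.0029], 0.88)]
side eraser [([0.6802, -0.2285, -0.0005], 0.66)]
side marker [([0.5009, -0.38, 0.0], 0.8)]
```

View pics/scene0.png

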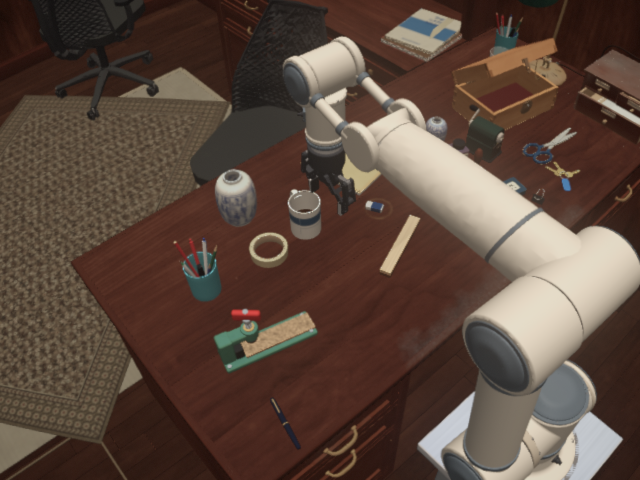

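View pics/side0.png

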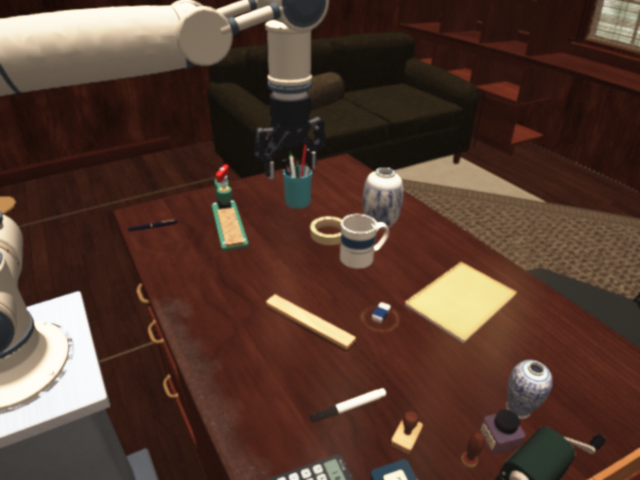

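The scene view shows the press at about (265,340) px with the bed pointing right, the strip at (400,245), the mug at (305,213) and the tape at (268,250). The side view agrees, and the marker lies at (350,403). Next I'll measure the yaws from regions and depth.

```bash
cat > h.py <<'E'
from station import *
import numpy as np, cv2
from scipy.spatial.transform import Rotation as Rot
def pts(mask,d,K):
    v,u=np.nonzero(mask&(d>0)); z=d[v,u]
    A=np.array([[K['fx'],0,K['cx']],[0,K['fy'],K['cy']],[0,0,1.]])
    n=cv2.undistortPoints(np.c_[u,v].astype(float).reshape(-1,1,2),A,np.array(K['dist'])).reshape(-1,2)
    return (np.c_[n*z[:,None],z]-np.array(K['t']))@np.array(K['R'])
def top(n,c,d,K,lo,hi):
    r=regions_of(n,c)
    if not r: print(c,n,'none');return
    P=pts(r[0]['region'],d,K); P=P[(P[:,2]>lo)&(P[:,2]<hi)]
    if len(P)<20: print(c,n,'few');return
    m=np.median(P[:,2]); P=P[abs(P[:,2]-m)<.006]
    (cx,cy),(w,h),a=cv2.minAreaRect((P[:,:2]*1000).astype(np.float32))
    if w<h: w,h,a=h,w,a+90
    print(c,n,'score %.2f'%r[0]['score'],'ctr mm',np.round([cx,cy],1),'size',np.round([w,h],1),'yaw',round(a,1),'z %.1f'%(m*1e3),len(P))
def tcp():
    s=state();R=Rot.from_quat(s['orientation']);M=R.as_matrix()
    print('t %.2f'%s['time'],'pos mm',np.round(s['position']*1e3 if isinstance(s['position'],np.ndarray) else np.array(s['position'])*1e3,1),'yx %.2f'%np.degrees(np.arctan2(M[1,0],M[0,0])),'toolz',np.round(M[:,2],4),'q6 %.3f'%s['joint_positions'][5],'F',np.round(s['ft_force'],1),'T',np.round(s['wrist_torque'],3),'op %.3f'%s['opening'],'grip %.1f'%s['grip_force'])
    return np.array(s['position']),M
def go(target,yaw=None):
    """shift in tool axes (cm) and wz to reach world target (m) with tool x at yaw deg"""
    p,M=tcp(); print('shift cm',np.round(M.T@(np.array(target)-p)*100,2))
    if yaw is not None:
        y0=np.degrees(np.arctan2(M[1,0],M[0,0])); print('wz (+tool)',np.round(-np.radians((yaw-y0+180)%360-180),3))
    Rt=np.array([[np.cos(np.radians(yaw or 0)),0,0]])
E
python3 - <<'E'
from h import *
tcp()
for c in ['scene','side']:
    p,d=snapshot(c);K=get_calibration(c)
    top('strip',c,d,K,.012,.03); top('bed',c,d,K,.012,.03); top('handle',c,d,K,.13,.17)
E
```

```text
t 1.20 pos mm [600.   -0.  231.3] yx 90.00 toolz [-1.e-04 -0.e+00 -1.e+00] q6 -0.057 F [ 0.3 -0.  -0.2] T [-0.011  0.021  0.023] op 1.001 grip 0.0
scene strip score 0.82 ctr mm [ 540.6 -179.4] size [204.5  30.4] yaw 112.9 z 19.2 713
scene bed score 0.80 ctr mm [535.3 217.7] size [169.   50.7] yaw 76.9 z 20.0 1177
scene handle score 0.83 ctr mm [547.2 276.6] size [58.5 14.2] yaw 46.1 z 144.8 167
side strip score 0.81 ctr mm [ 536.9 -180.9] size [199.2  31.7] yaw 112.4 z 19.8 1185
side bed score 0.73 ctr mm [531.2 215.7] size [178.1  44.1] yaw 76.5 z 20.9 631
side handle score 0.70 ctr mm [545.1 270. ] size [58.1 12.9] yaw 46.0 z 144.0 72
```

Request:
{"op": "carry_out", "data": {"motion": [{"dx": -3.8,"dy": -1.0,"dz": 1.3,"wz": -0.1},{"dx": -7.6,"dy": -2.0,"dz": 2.6,"wz": -0.2},{"dx": -11.4,"dy": -3.0,"dz": 3.9,"wz": -0.3},{"dx": -15.2,"dy": -4.0,"dz": 5.2,"wz": -0.393},{"dx": -19,"dy": -5.0,"dz": 6.5,"wz": -0.393}]}}

```text
$.motion[0]: bad value
```

```bash
python3 - <<'E'
from h import *
tcp();K=get_calibration('wrist')
p,d=snapshot('wrist');cv2.imwrite('pics/w1.png',p)
top('strip','wrist',d,K,.012,.03)
a=np.radians(112.5)
go((.548,-.203,.005),112.5)
E
```

```text
t 1.60 pos mm [600.   -0.  231.3] yx 90.00 toolz [-0. -0. -1.] q6 -0.057 F [ 0.8  0.5 -0.4] T [ 0.006  0.019 -0.061] op 0.998 grip 0.0
wrist strip score 0.65 ctr mm [ 537.1 -180. ] size [199.4  29.2] yaw 112.6 z 19.4 3423
t 1.70 pos mm [600.    0.  231.3] yx 90.00 toolz [ 0. -0. -1.] q6 -0.057 F [-0.6 -0.4  0.9] T [-0.02   0.035 -0.018] op 1.007 grip 0.0
shift cm [-20.3   -5.2   22.63]
wz (+tool) -0.393
```

View pics/w1.png

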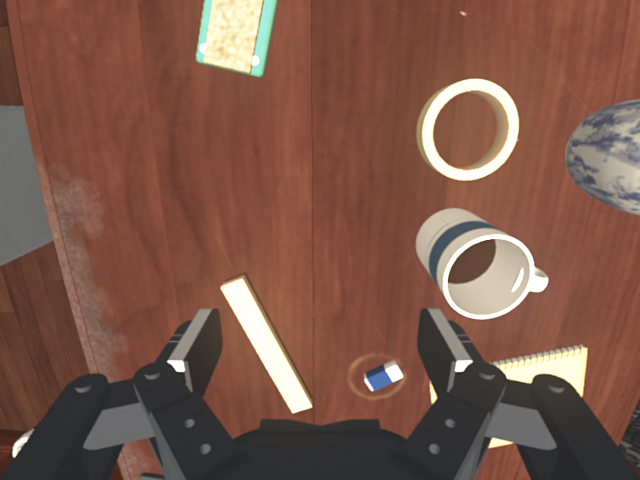

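The wrist view shows the whole strip from (232,283) to (300,408) px, clear of the eraser at (382,377). The move was refused because its rows were incomplete, so I'll give all the fields.

Request:
{"op": "carry_out", "data": {"motion": [{"dx": -3.8,"dy": -1.0,"dz": 1.3,"wx": 0,"wy": 0,"wz": -0.1,"gripper": 7},{"dx": -7.6,"dy": -2.0,"dz": 2.6,"wx": 0,"wy": 0,"wz": -0.2,"gripper": 7},{"dx": -11.4,"dy": -3.0,"dz": 3.9,"wx": 0,"wy": 0,"wz": -0.3,"gripper": 7},{"dx": -15.2,"dy": -4.0,"dz": 5.2,"wx": 0,"wy": 0,"wz": -0.394,"gripper": 7},{"dx": -19,"dy": -5.0,"dz": 6.5,"wx": 0,"wy": 0,"wz": -0.394,"gripper": 7}]}}

```text
time: 2.12
position: [0.5493, -0.1915, 0.1658]
orientation: [0.553, 0.833, 0.0, 0.0]
ft_force: [0.8, 0.1, 0.8]
opening: 0.819
grip_force: 0.0
```

```bash
python3 - <<'E'
from h import *
go((.547,-.203,.006),112.6)
E
```

```text
t 2.12 pos mm [ 549.3 -191.5  165.8] yx 112.90 toolz [ 4.e-04 -2.e-04 -1.e+00] q6 -0.793 F [0.8 0.1 0.8] T [ 0.035 -0.005 -0.019] op 0.819 grip 0.0
shift cm [-0.97 -0.67 15.98]
wz (+tool) 0.005
```

Request:
{"op": "carry_out", "data": {"motion": [{"dx": -1.1,"dy": -0.75,"dz": 3.8,"wx": 0,"wy": 0,"wz": 0,"gripper": 6},{"dx": -1.1,"dy": -0.75,"dz": 7.6,"wx": 0,"wy": 0,"wz": 0,"gripper": 6},{"dx": -1.1,"dy": -0.75,"dz": 11.4,"wx": 0,"wy": 0,"wz": 0,"gripper": 6},{"dx": -1.1,"dy": -0.75,"dz": 13.5,"wx": 0,"wy": 0,"wz": 0,"gripper": 6},{"dx": -1.1,"dy": -0.75,"dz": 13.5,"wx": 0,"wy": 0,"wz": 0,"gripper": 6}]}}

```text
time: 2.53
position: [0.5434, -0.2017, 0.0243]
orientation: [0.555, 0.832, -0.001, -0.006]
ft_force: [-0.8, 0.7, -0.7]
opening: 0.705
grip_force: 0.0
```

```bash
python3 - <<'E'
from h import *
go((.547,-.203,.006),112.6)
E
```

```text
t 2.53 pos mm [ 543.4 -201.7   24.3] yx 112.54 toolz [-0.0104  0.0046 -0.9999] q6 -0.808 F [-0.8  0.7 -0.7] T [ 0.001  0.037 -0.004] op 0.705 grip 0.0
shift cm [-0.27  0.29  1.82]
wz (+tool) -0.001
```

Request:
{"op": "carry_out", "data": {"motion": [{"dx": 0,"dy": 0,"dz": 0.8,"wx": 0,"wy": 0,"wz": 0,"gripper": 5},{"dx": 0,"dy": 0,"dz": 1.6,"wx": 0,"wy": 0,"wz": 0,"gripper": 5},{"dx": 0,"dy": 0,"dz": 2.2,"wx": 0,"wy": 0,"wz": 0,"gripper": 4.5},{"dx": 0,"dy": 0,"dz": 2.4,"wx": 0,"wy": 0,"wz": 0,"gripper": 4.5},{"dx": 0,"dy": 0,"dz": 2.4,"wx": 0,"wy": 0,"wz": 0,"gripper": 4.5}]}}

```text
time: 2.95
position: [0.5476, -0.2031, 0.0077]
orientation: [0.555, 0.832, 0.0, 0.0]
ft_force: [-0.6, 0.3, 0.9]
opening: 0.529
grip_force: 0.0
```

```bash
python3 - <<'E'
from h import *
go((.547,-.203,.006),112.6)
E
```

```text
t 2.95 pos mm [ 547.6 -203.1    7.7] yx 112.59 toolz [ 7.e-04 -3.e-04 -1.e+00] q6 -0.808 F [-0.6  0.3  0.9] T [-0.006  0.012 -0.036] op 0.529 grip 0.0
shift cm [ 0.03 -0.05  0.17]
wz (+tool) -0.0
```

Request:
{"op": "carry_out", "data": {"motion": [{"dx": 0,"dy": 0,"dz": 0.15,"wx": 0,"wy": 0,"wz": 0,"gripper": 2.5},{"dx": 0,"dy": 0,"dz": 0.15,"wx": 0,"wy": 0,"wz": 0,"gripper": 2},{"dx": 0,"dy": 0,"dz": 0.15,"wx": 0,"wy": 0,"wz": 0,"gripper": 2},{"dx": 0,"dy": 0,"dz": 0.15,"wx": 0,"wy": 0,"wz": 0,"gripper": 2},{"dx": 0,"dy": 0,"dz": 0.15,"wx": 0,"wy": 0,"wz": 0,"gripper": 2}], "squeeze": 40}}

```text
time: 3.37
position: [0.5479, -0.2032, 0.0067]
orientation: [0.555, 0.832, 0.0, 0.001]
ft_force: [0.9, 0.7, 2.5]
opening: 0.319
grip_force: 40.6
```

Request:
{"op": "carry_out", "data": {"motion": [{"dx": 0,"dy": 0,"dz": -0.5,"wx": 0,"wy": 0,"wz": 0,"gripper": 2},{"dx": 0,"dy": 0,"dz": -2.5,"wx": 0,"wy": 0,"wz": 0,"gripper": 2},{"dx": 0,"dy": 0,"dz": -5,"wx": 0,"wy": 0,"wz": 0,"gripper": 2},{"dx": 0,"dy": 0,"dz": -8,"wx": 0,"wy": 0,"wz": 0,"gripper": 2},{"dx": 0,"dy": 0,"dz": -8,"wx": 0,"wy": 0,"wz": 0,"gripper": 2}]}}

```text
time: 3.78
position: [0.5498, -0.2042, 0.0928]
orientation: [0.555, 0.832, 0.001, 0.005]
ft_force: [0.3, -0.1, 1.3]
opening: 0.32
grip_force: 40.2
```

```bash
python3 - <<'E'
from h import *
tcp()
p,d=snapshot('wrist');K=get_calibration('wrist')
top('strip','wrist',d,K,.06,.13)
for c in ['scene','side']:
    p,d=snapshot(c);K=get_calibration(c); top('strip',c,d,K,.06,.13)
    print([ (np.round(q['at'],3),round(q['score'],2)) for n in('stop_face','bed') for q in pinpoint(n,c)[:1]])
E
```

```text
t 3.78 pos mm [ 549.8 -204.2   92.8] yx 112.57 toolz [ 0.0086 -0.0038 -1.    ] q6 -0.808 F [ 0.3 -0.1  1.3] T [-0.014 -0.028  0.049] op 0.320 grip 40.2
wrist strip score 0.79 ctr mm [ 535.1 -173.2] size [179.   28.4] yaw 112.5 z 102.5 30282
scene strip score 0.93 ctr mm [ 538.8 -176.1] size [201.   30.6] yaw 112.6 z 99.5 599
[(array([0.553, 0.3  , 0.026]), 0.71), (array([0.535, 0.218, 0.01 ]), 0.88)]
side strip score 0.87 ctr mm [ 537.  -180.1] size [199.4  34.4] yaw 112.2 z 95.7 947
[(array([0.556, 0.301, 0.028]), 0.68), (array([ 0.55 ,  0.272, -0.002]), 0.7)]
```

Request:
{"op": "carry_out", "data": {"motion": [{"dx": 3.0,"dy": 0.7,"dz": 0,"wx": 0,"wy": 0,"wz": 0.12,"gripper": 2},{"dx": 7,"dy": 1.6,"dz": 0,"wx": 0,"wy": 0,"wz": 0.24,"gripper": 2},{"dx": 11,"dy": 2.6,"dz": 0,"wx": 0,"wy": 0,"wz": 0.36,"gripper": 2},{"dx": 15,"dy": 3.6,"dz": 0,"wx": 0,"wy": 0,"wz": 0.48,"gripper": 2},{"dx": 19,"dy": 4.57,"dz": 0,"wx": 0,"wy": 0,"wz": 0.6,"gripper": 2}]}}

```text
time: 4.7
position: [0.5172, -0.0157, 0.0855]
orientation: [0.773, 0.634, -0.0, -0.0]
ft_force: [1.4, 0.0, -1.0]
opening: 0.321
grip_force: 40.1
```

Request:
{"op": "carry_out", "data": {"motion": [{"dx": 2.5,"dy": 0,"dz": 0,"wx": 0,"wy": 0,"wz": 0.027,"gripper": 2},{"dx": 5,"dy": 0,"dz": 0,"wx": 0,"wy": 0,"wz": 0.027,"gripper": 2},{"dx": 7,"dy": 0,"dz": 0,"wx": 0,"wy": 0,"wz": 0.027,"gripper": 2},{"dx": 8,"dy": 0,"dz": 0,"wx": 0,"wy": 0,"wz": 0.027,"gripper": 2},{"dx": 8,"dy": 0,"dz": 0,"wx": 0,"wy": 0,"wz": 0.027,"gripper": 2}]}}

```text
time: 5.12
position: [0.533, 0.0629, 0.0855]
orientation: [0.779, 0.627, -0.0, -0.0]
ft_force: [-0.4, 0.1, -0.7]
opening: 0.312
grip_force: 40.1
```

```bash
python3 - <<'E'
from h import *
go((.502,.085,.093),76.7)
K=get_calibration('wrist')
p,d=snapshot('wrist');cv2.imwrite('pics/w2.png',p)
top('strip','wrist',d,K,.06,.13)
top('bed','wrist',d,K,.01,.03)
top('handle','wrist',d,K,.13,.17)
for n in('stop_face','bed','press','handle_grip','strip'):print(n,[ (np.round(q['at'],4),round(q['score'],2)) for q in pinpoint(n,'wrist')[:1]])
E
```

```text
t 5.12 pos mm [533.   62.9  85.5] yx 77.71 toolz [-5.e-04  4.e-04 -1.e+00] q6 0.268 F [-0.4  0.1 -0.7] T [ 0.02  -0.014  0.027] op 0.312 grip 40.1
shift cm [ 1.5  -3.5  -0.75]
wz (+tool) 0.018
wrist strip score 0.97 ctr mm [538.9  95.1] size [179.3  28.4] yaw 77.6 z 98.2 30326
wrist bed score 0.70 ctr mm [515.4 174.6] size [81.6 35.6] yaw 77.2 z 19.8 9271
wrist handle none
stop_face []
bed []
press []
handle_grip []
strip [(array([0.5358, 0.0893, 0.0777]), 0.93)]
```

View pics/w2.png

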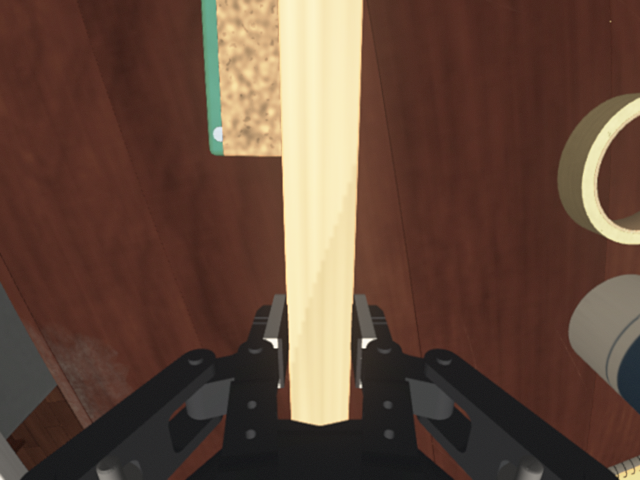

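The strip is held square between the pads. The left edge of the cork and its near end show at (222,156) px, so I'll fit the bed's edges from this view.

```bash
python3 - <<'E'
from h import *
K=get_calibration('wrist');p,d=snapshot('wrist')
m=regions_of('bed','wrist')[0]['region']
P=pts(m,d,K);ok=(P[:,2]>.014)&(P[:,2]<.027);P=P[ok]*1e3
for yaw in (76.7,):
    a=np.radians(yaw);e=np.array([np.cos(a),np.sin(a)]);n=np.array([-e[1],e[0]])
    s=P[:,:2]@e;t=P[:,:2]@n
    bins=np.arange(s.min()+5,s.max()-3,4);L=[]
    for b in bins:
        q=t[(s>=b)&(s<b+4)]
        if len(q)>8:L.append((b+2,np.percentile(q,99)))
    L=np.array(L);f=np.polyfit(L[:,0],L[:,1],1);r=L[:,1]-np.polyval(f,L[:,0])
    print('left edge yaw',yaw+np.degrees(np.arctan(f[0])),'rms',r.std(),'s range',s.min(),s.max())
    print('t of edge at s=200,270',np.polyval(f,[200,270]))
    # near end
    q=[np.percentile(s[(t>=b)&(t<b+4)],1) for b in np.arange(t.min()+3,t.max()-8,4)];print('near end s',np.round(q,1))
# green base: hsv
hsv=cv2.cvtColor(p,cv2.COLOR_BGR2HSV);g=(hsv[...,0]>65)&(hsv[...,0]<95)&(hsv[...,1]>90);g[:, 300:]=0
G=pts(g,d,K)*1e3;G=G[(G[:,2]>8)&(G[:,2]<18)];t=G[:,:2]@n;s=G[:,:2]@e
L=np.array([(b+2,np.percentile(t[(s>=b)&(s<b+4)],98)) for b in np.arange(s.min()+4,s.max()-4,4) if ((s>=b)&(s<b+4)).sum()>8])
f=np.polyfit(L[:,0],L[:,1],1);print('base edge yaw',76.7+np.degrees(np.arctan(f[0])),np.polyval(f,[200,270]),'z',np.median(G[:,2]),'smin',np.percentile(s,1))
for w in [(533.5,217),(546.5,274)]:print(w,'s,t',np.array(w)@e,np.array(w)@n)
E
```

```text
left edge yaw 76.25956780951871 rms 0.1932280460089994 s range 247.68178558106607 326.87427184324423
t of edge at s=200,270 [-445.44274046 -445.98084049]
near end s [248.6 248.6 248.5 248.5 248.4 248.4 248.4]
base edge yaw 76.45665774745171 [-436.72316048 -437.02046091] z 13.198990686628953 smin 249.73671570840264
(533.5, 217) s,t 333.9113501824819 -469.27013565675793
(546.5, 274) s,t 392.3731925142213 -468.8086259831381
```

```bash
cat >> h.py <<'E'
S=np.array([547.2,273.8])/1e3; Y=76.4
E_=np.array([np.cos(np.radians(Y)),np.sin(np.radians(Y))]);N_=np.array([-E_[1],E_[0]])
def px(x,z): return np.r_[S+E_*x/1e3,z/1e3]
def where():
    p,M=tcp(); print('press x %.1f y %.1f z %.1f mm'%((p[:2]-S)@E_*1e3,(p[:2]-S)@N_*1e3,p[2]*1e3))
E
python3 -c "
from h import *
go(px(-160,60),Y);where()"
```

```text
t 5.67 pos mm [533.   60.7  85.8] yx 77.51 toolz [ 0. -0. -1.] q6 0.268 F [-0.1 -0.  -2. ] T [-0.026  0.032  0.023] op 0.313 grip 40.1
shift cm [ 5.11 -3.53  2.58]
wz (+tool) 0.019
t 5.67 pos mm [533.   60.7  85.8] yx 77.51 toolz [ 0. -0. -1.] q6 0.268 F [-0.1 -0.  -2. ] T [-0.026  0.032  0.023] op 0.313 grip 40.1
press x -210.4 y -36.3 z 85.8 mm
```

Request:
{"op": "carry_out", "data": {"motion": [{"dx": 1.2,"dy": -1.2,"dz": 0,"wx": 0,"wy": 0,"wz": 0.019,"gripper": 2},{"dx": 3,"dy": -2.8,"dz": 0.6,"wx": 0,"wy": 0,"wz": 0.019,"gripper": 2},{"dx": 5.1,"dy": -3.53,"dz": 1.8,"wx": 0,"wy": 0,"wz": 0.019,"gripper": 2},{"dx": 5.1,"dy": -3.53,"dz": 3.2,"wx": 0,"wy": 0,"wz": 0.019,"gripper": 2},{"dx": 5.1,"dy": -3.53,"dz": 4.3,"wx": 0,"wy": 0,"wz": 0.019,"gripper": 2}]}}

```text
time: 6.08
position: [0.5091, 0.1194, 0.042]
orientation: [0.785, 0.62, -0.0, -0.0]
ft_force: [0.6, -0.1, -0.8]
opening: 0.313
grip_force: 40.1
```

Request:
{"op": "carry_out", "data": {"motion": [{"dx": 0,"dy": 0,"dz": 0,"wx": 0,"wy": 0,"wz": 0,"gripper": 2},{"dx": 0,"dy": 0,"dz": 0,"wx": 0,"wy": 0,"wz": 0,"gripper": 2},{"dx": 0,"dy": 0,"dz": 0,"wx": 0,"wy": 0,"wz": 0,"gripper": 2},{"dx": 0,"dy": 0,"dz": 0,"wx": 0,"wy": 0,"wz": 0,"gripper": 2},{"dx": 0,"dy": 0,"dz": 0,"wx": 0,"wy": 0,"wz": 0,"gripper": 2}]}}

```text
time: 6.5
position: [0.5102, 0.1183, 0.0438]
orientation: [0.786, 0.619, 0.001, 0.0]
ft_force: [0.4, 0.3, -1.4]
opening: 0.313
grip_force: 40.1
```

```bash
python3 -c "
from h import *
where()
p,d=snapshot('wrist');cv2.imwrite('pics/w3.png',p)
K=get_calibration('wrist')
top('strip','wrist',d,K,.03,.1);top('bed','wrist',d,K,.012,.03)
m=regions_of('bed','wrist')
P=pts(m[0]['region'],d,K);P=P[(P[:,2]>.014)&(P[:,2]<.026)]
x=(P[:,:2]-S)@E_*1e3;y=(P[:,:2]-S)@N_*1e3
for a in range(-140,-20,15):
  k=(x>a)&(x<a+8)
  if k.sum()>20: print(a,np.percentile(y[k],[1,99]),k.sum())
r=regions_of('strip','wrist')[0]['region'];P=pts(r,d,K);x=(P[:,:2]-S)@E_*1e3;y=(P[:,:2]-S)@N_*1e3
for a in range(-140,-20,30):
  k=(x>a)&(x<a+8)&(P[:,2]>.05)
  if k.sum()>20: print('strip',a,np.percentile(y[k],[1,99]),np.median(P[k,2]))
"
```

```text
t 6.50 pos mm [510.2 118.3  43.8] yx 76.42 toolz [ 1.6e-03  2.0e-04 -1.0e+00] q6 0.400 F [ 0.4  0.3 -1.4] T [-0.011  0.004  0.015] op 0.313 grip 40.1
press x -159.9 y -0.6 z 43.8 mm
wrist strip score 0.84 ctr mm [516.8 150.2] size [179.7  28.9] yaw 76.3 z 56.3 30425
wrist bed noneTraceback (most recent call last):
  File "<string>", line 8, in <module>
    P=pts(m[0]['region'],d,K);P=P[(P[:,2]>.014)&(P[:,2]<.026)]
          ~^^^
IndexError: list index out of range
```

View pics/w3.png

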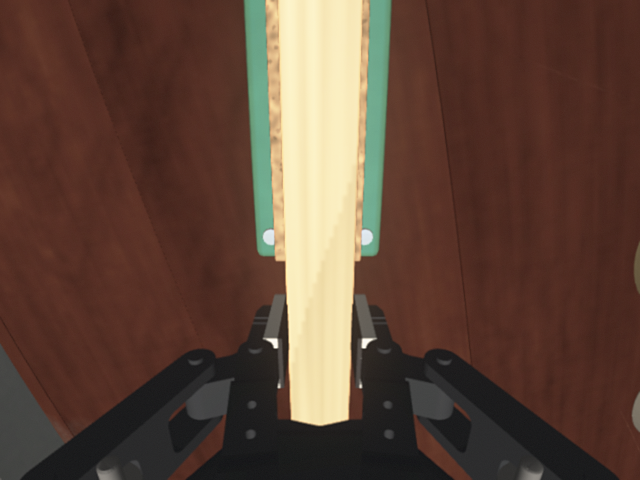

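The strip runs parallel to the bed. Its middle is at about column 320.5 and the base's at 318.5, so it sits roughly 0.8 mm to the right. I'll correct that and lower it.

Request:
{"op": "carry_out", "data": {"motion": [{"dx": 0.5,"dy": -0.08,"dz": 0.5,"wx": 0,"wy": 0,"wz": 0,"gripper": 2},{"dx": 0.5,"dy": -0.08,"dz": 0.9,"wx": 0,"wy": 0,"wz": 0,"gripper": 2},{"dx": 0.5,"dy": -0.08,"dz": 1.2,"wx": 0,"wy": 0,"wz": 0,"gripper": 2},{"dx": 0.5,"dy": -0.08,"dz": 1.35,"wx": 0,"wy": 0,"wz": 0,"gripper": 2},{"dx": 0.5,"dy": -0.08,"dz": 1.35,"wx": 0,"wy": 0,"wz": 0,"gripper": 2}]}}

```text
time: 7.12
position: [0.5094, 0.1236, 0.0284]
orientation: [0.785, 0.619, -0.001, -0.0]
ft_force: [-0.5, 0.0, -0.7]
opening: 0.316
grip_force: 40.1
```

```bash
python3 -c "
from h import *
where()"
```

```text
t 7.12 pos mm [509.4 123.6  28.4] yx 76.48 toolz [-1.5e-03 -3.0e-04 -1.0e+00] q6 0.409 F [-0.5  0.  -0.7] T [-0.045  0.035  0.003] op 0.316 grip 40.1
press x -154.9 y 1.4 z 28.4 mm
```

Request:
{"op": "carry_out", "data": {"motion": [{"dx": 0,"dy": 0,"dz": 0.04,"wx": 0,"wy": 0,"wz": 0,"gripper": 2},{"dx": 0,"dy": 0,"dz": 0.08,"wx": 0,"wy": 0,"wz": 0,"gripper": 2},{"dx": 0,"dy": 0,"dz": 0.12,"wx": 0,"wy": 0,"wz": 0,"gripper": 2},{"dx": 0,"dy": 0,"dz": 0.12,"wx": 0,"wy": 0,"wz": 0,"gripper": 2},{"dx": 0,"dy": 0,"dz": 0.12,"wx": 0,"wy": 0,"wz": 0,"gripper": 2}]}}

```text
time: 7.53
position: [0.51, 0.1236, 0.0282]
orientation: [0.786, 0.619, 0.0, 0.0]
ft_force: [-0.5, -0.3, -1.3]
opening: 0.319
grip_force: 40.1
```

```bash
python3 -c "
from h import *
where()"
```

```text
t 7.53 pos mm [510.  123.6  28.2] yx 76.46 toolz [ 2.e-04  0.e+00 -1.e+00] q6 0.409 F [-0.5 -0.3 -1.3] T [ 0.022  0.048 -0.013] op 0.319 grip 40.1
press x -154.7 y 0.9 z 28.2 mm
```

Request:
{"op": "carry_out", "data": {"motion": [{"dx": 0,"dy": 0.05,"dz": 0.03,"wx": 0,"wy": 0,"wz": 0,"gripper": 2},{"dx": 0,"dy": 0.05,"dz": 0.06,"wx": 0,"wy": 0,"wz": 0,"gripper": 2},{"dx": 0,"dy": 0.05,"dz": 0.1,"wx": 0,"wy": 0,"wz": 0,"gripper": 2},{"dx": 0,"dy": 0.05,"dz": 0.1,"wx": 0,"wy": 0,"wz": 0,"gripper": 2},{"dx": 0,"dy": 0.05,"dz": 0.1,"wx": 0,"wy": 0,"wz": 0,"gripper": 2}]}}

```text
time: 7.95
position: [0.5105, 0.1235, 0.0272]
orientation: [0.786, 0.619, 0.0, 0.0]
ft_force: [0.2, -0.9, -1.3]
opening: 0.315
grip_force: 40.2
```

```bash
python3 -c "
from h import *
where()"
```

```text
t 7.95 pos mm [510.5 123.5  27.2] yx 76.46 toolz [ 2.e-04 -0.e+00 -1.e+00] q6 0.409 F [ 0.2 -0.9 -1.3] T [ 0.007 -0.014 -0.035] op 0.315 grip 40.2
press x -154.7 y 0.4 z 27.2 mm
```

Request:
{"op": "carry_out", "data": {"motion": [{"dx": 0,"dy": 0,"dz": 0.03,"wx": 0,"wy": 0,"wz": 0,"gripper": 2},{"dx": 0,"dy": 0,"dz": 0.06,"wx": 0,"wy": 0,"wz": 0,"gripper": 2},{"dx": 0,"dy": 0,"dz": 0.1,"wx": 0,"wy": 0,"wz": 0,"gripper": 2},{"dx": 0,"dy": 0,"dz": 0.1,"wx": 0,"wy": 0,"wz": 0,"gripper": 2},{"dx": 0,"dy": 0,"dz": 0.1,"wx": 0,"wy": 0,"wz": 0,"gripper": 2}]}}

```text
time: 8.37
position: [0.5105, 0.1235, 0.0271]
orientation: [0.785, 0.619, 0.0, 0.0]
ft_force: [-2.8, -1.7, 7.1]
opening: 0.316
grip_force: 41.0
```

```bash
python3 -c "
from h import *
where()"
```

```text
t 8.37 pos mm [510.5 123.5  27.1] yx 76.47 toolz [ 4.e-04 -0.e+00 -1.e+00] q6 0.409 F [-2.8 -1.7  7.1] T [-0.114  0.53  -0.004] op 0.316 grip 41.0
press x -154.7 y 0.3 z 27.1 mm
```

Request:
{"op": "carry_out", "data": {"motion": [{"dx": 0.4,"dy": 0,"dz": -0.06,"wx": 0,"wy": 0,"wz": 0,"gripper": 2},{"dx": 1.3,"dy": 0,"dz": -0.06,"wx": 0,"wy": 0,"wz": 0,"gripper": 2},{"dx": 2.2,"dy": 0,"dz": -0.06,"wx": 0,"wy": 0,"wz": 0,"gripper": 2},{"dx": 3.1,"dy": 0,"dz": -0.06,"wx": 0,"wy": 0,"wz": 0,"gripper": 2},{"dx": 3.8,"dy": 0,"dz": -0.06,"wx": 0,"wy": 0,"wz": 0,"gripper": 2}]}}

```text
time: 8.78
position: [0.5199, 0.1616, 0.0271]
orientation: [0.785, 0.619, 0.0, 0.0]
ft_force: [-0.7, -3.0, 5.2]
opening: 0.314
grip_force: 40.9
```

Request:
{"op": "carry_out", "data": {"motion": [{"dx": 0.2,"dy": 0,"dz": 0,"wx": 0,"wy": 0,"wz": 0,"gripper": 2},{"dx": 0.4,"dy": 0,"dz": 0,"wx": 0,"wy": 0,"wz": 0,"gripper": 2},{"dx": 0.6,"dy": 0,"dz": 0,"wx": 0,"wy": 0,"wz": 0,"gripper": 2},{"dx": 0.8,"dy": 0,"dz": 0,"wx": 0,"wy": 0,"wz": 0,"gripper": 2},{"dx": 1.0,"dy": 0,"dz": 0,"wx": 0,"wy": 0,"wz": 0,"gripper": 2}]}}

```text
time: 9.2
position: [0.522, 0.1705, 0.0272]
orientation: [0.785, 0.619, 0.0, 0.0]
ft_force: [-1.0, -3.2, 6.3]
opening: 0.316
grip_force: 40.9
```

```bash
python3 -c "
from h import *
where()"
```

```text
t 9.20 pos mm [522.  170.5  27.2] yx 76.48 toolz [ 7.e-04 -6.e-04 -1.e+00] q6 0.490 F [-1.  -3.2  6.3] T [-0.484  0.086  0.033] op 0.316 grip 40.9
press x -106.3 y 0.2 z 27.2 mm
```

Request:
{"op": "carry_out", "data": {"motion": [{"dx": 0.1,"dy": 0,"dz": -0.02,"wx": 0,"wy": 0,"wz": 0,"gripper": 2},{"dx": 0.2,"dy": 0,"dz": -0.02,"wx": 0,"wy": 0,"wz": 0,"gripper": 2},{"dx": 0.3,"dy": 0,"dz": -0.02,"wx": 0,"wy": 0,"wz": 0,"gripper": 2},{"dx": 0.4,"dy": 0,"dz": -0.02,"wx": 0,"wy": 0,"wz": 0,"gripper": 2},{"dx": 0.5,"dy": 0,"dz": -0.02,"wx": 0,"wy": 0,"wz": 0,"gripper": 2}]}}

```text
time: 9.62
position: [0.523, 0.1752, 0.0272]
orientation: [0.785, 0.619, 0.0, 0.0]
ft_force: [-1.2, -2.6, 5.5]
opening: 0.318
grip_force: 40.9
```

```bash
python3 -c "
from h import *
where()"
```

```text
t 9.62 pos mm [523.  175.2  27.2] yx 76.47 toolz [ 4.e-04 -4.e-04 -1.e+00] q6 0.498 F [-1.2 -2.6  5.5] T [-0.513  0.08  -0.003] op 0.318 grip 40.9
press x -101.5 y 0.3 z 27.2 mm
```

Request:
{"op": "carry_out", "data": {"motion": [{"dx": 0.08,"dy": 0,"dz": -0.02,"wx": 0,"wy": 0,"wz": 0,"gripper": 2},{"dx": 0.16,"dy": 0,"dz": -0.02,"wx": 0,"wy": 0,"wz": 0,"gripper": 2},{"dx": 0.24,"dy": 0,"dz": -0.02,"wx": 0,"wy": 0,"wz": 0,"gripper": 2},{"dx": 0.32,"dy": 0,"dz": -0.02,"wx": 0,"wy": 0,"wz": 0,"gripper": 2},{"dx": 0.4,"dy": 0,"dz": -0.02,"wx": 0,"wy": 0,"wz": 0,"gripper": 2}]}}

```text
time: 10.03
position: [0.5233, 0.1767, 0.0272]
orientation: [0.786, 0.619, -0.002, 0.001]
ft_force: [-5.3, -14.3, 9.5]
opening: 0.32
grip_force: 41.3
```

```bash
python3 -c "
from h import *
where()"
```

```text
t 10.03 pos mm [523.3 176.7  27.2] yx 76.43 toolz [-0.0017 -0.0049 -1.    ] q6 0.504 F [ -5.3 -14.3   9.5] T [-2.14   0.721  0.014] op 0.320 grip 41.3
press x -100.0 y 0.4 z 27.2 mm
```

Request:
{"op": "carry_out", "data": {"motion": [{"dx": -0.1,"dy": 0,"dz": -0.04,"wx": 0,"wy": 0,"wz": 0,"gripper": 2},{"dx": -0.15,"dy": 0,"dz": -0.04,"wx": 0,"wy": 0,"wz": 0,"gripper": 2},{"dx": -0.15,"dy": 0,"dz": -0.04,"wx": 0,"wy": 0,"wz": 0,"gripper": 4},{"dx": -0.15,"dy": 0,"dz": -0.04,"wx": 0,"wy": 0,"wz": 0,"gripper": 4.5},{"dx": -0.15,"dy": 0,"dz": -0.04,"wx": 0,"wy": 0,"wz": 0,"gripper": 4.5}]}}

```text
time: 10.45
position: [0.523, 0.178, 0.0268]
orientation: [0.785, 0.619, -0.0, -0.001]
ft_force: [0.0, -0.7, -0.1]
opening: 0.525
grip_force: 0.0
```

Request:
{"op": "carry_out", "data": {"motion": [{"dx": 0,"dy": 0,"dz": -0.5,"wx": 0,"wy": 0,"wz": 0,"gripper": 5},{"dx": 0,"dy": 0,"dz": -2,"wx": 0,"wy": 0,"wz": 0,"gripper": 5},{"dx": -1,"dy": 0,"dz": -5,"wx": 0,"wy": 0,"wz": 0,"gripper": 5},{"dx": -2,"dy": 0,"dz": -9,"wx": 0,"wy": 0,"wz": 0,"gripper": 5},{"dx": -2,"dy": 0,"dz": -12.5,"wx": 0,"wy": 0,"wz": 0,"gripper": 5}]}}

```text
time: 10.87
position: [0.518, 0.1571, 0.1541]
orientation: [0.786, 0.619, -0.001, -0.0]
ft_force: [0.7, 0.9, 1.0]
opening: 0.587
grip_force: 0.0
```

Request:
{"op": "carry_out", "data": {"motion": [{"dx": -1,"dy": 0,"dz": -2,"wx": 0,"wy": 0,"wz": 0,"gripper": 5},{"dx": -2,"dy": 0,"dz": -4,"wx": 0,"wy": 0,"wz": 0,"gripper": 5},{"dx": -2,"dy": 0,"dz": -7,"wx": 0,"wy": 0,"wz": 0,"gripper": 5},{"dx": -2,"dy": 0,"dz": -9,"wx": 0,"wy": 0,"wz": 0,"gripper": 5},{"dx": -2,"dy": 0,"dz": -9,"wx": 0,"wy": 0,"wz": 0,"gripper": 5}]}}

```text
time: 11.28
position: [0.5153, 0.139, 0.2487]
orientation: [0.785, 0.619, 0.004, 0.002]
ft_force: [0.4, 1.5, 1.7]
opening: 0.587
grip_force: 0.0
```

```bash
python3 -c "
from h import *
where()
K=get_calibration('wrist');p,d=snapshot('wrist');cv2.imwrite('pics/w4.png',p)
top('strip','wrist',d,K,.03,.06);top('bed','wrist',d,K,.014,.03);top('handle','wrist',d,K,.13,.17)
print([(np.round(q['at'],4),q['score']) for n in ('handle_grip','strip') for q in pinpoint(n,'wrist')[:1]])
p,d=snapshot('scene');K=get_calibration('scene');top('handle','scene',d,K,.13,.17);top('strip','scene',d,K,.03,.06)
"
```

```text
t 11.28 pos mm [515.3 139.  248.7] yx 76.47 toolz [ 0.0088  0.0022 -1.    ] q6 0.436 F [0.4 1.5 1.7] T [ 0.019 -0.029 -0.009] op 0.587 grip 0.0
press x -138.5 y -0.7 z 248.7 mm
wrist strip score 0.64 ctr mm [523.5 181.9] size [162.8  28.2] yaw 76.5 z 39.9 4555
wrist bed score 0.91 ctr mm [528.1 203.1] size [142.6  45.4] yaw 76.3 z 19.8 1851
wrist handle score 0.60 ctr mm [543.9 271.4] size [55.1 14.5] yaw 46.8 z 148.0 1932
[(array([0.5425, 0.2769, 0.1324]), 0.95), (array([0.526 , 0.2004, 0.018 ]), 0.67)]
scene handle score 0.60 ctr mm [546.6 276.5] size [59.  14.7] yaw 48.5 z 145.6 171
scene strip score 0.81 ctr mm [530.2 202.1] size [198.6  34.3] yaw 76.0 z 39.4 941
```

View pics/w4.png

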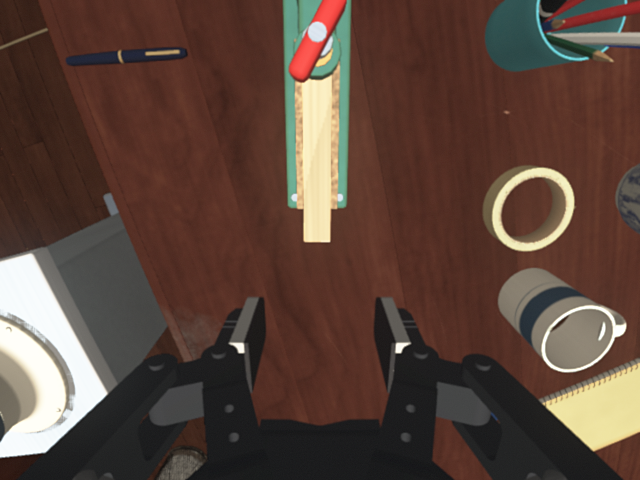

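The strip lies centred on the bed, its tail at (316,242) px. The handle bar runs from (343,0) to (298,75) and the pens stand well clear. I'll take the half-turn grasp so the wrist has its full clockwise range.

Request:
{"op": "carry_out", "data": {"motion": [{"dx": 0,"dy": 0,"dz": 0,"wx": 0,"wy": 0,"wz": -0.12,"gripper": 5},{"dx": 0,"dy": 0,"dz": 0,"wx": 0,"wy": 0,"wz": -0.24,"gripper": 5},{"dx": 0,"dy": 0,"dz": 0,"wx": 0,"wy": 0,"wz": -0.36,"gripper": 5},{"dx": 0,"dy": 0,"dz": 0,"wx": 0,"wy": 0,"wz": -0.48,"gripper": 5},{"dx": 0,"dy": 0,"dz": 0,"wx": 0,"wy": 0,"wz": -0.6,"gripper": 5}]}}

```text
time: 12.15
position: [0.5139, 0.1386, 0.242]
orientation: [0.565, 0.825, -0.0, -0.0]
ft_force: [-0.2, -0.2, 0.1]
opening: 0.588
grip_force: 0.0
```

Request:
{"op": "carry_out", "data": {"motion": [{"dx": 0,"dy": 0,"dz": 0,"wx": 0,"wy": 0,"wz": -0.12,"gripper": 5},{"dx": 0,"dy": 0,"dz": 0,"wx": 0,"wy": 0,"wz": -0.24,"gripper": 5},{"dx": 0,"dy": 0,"dz": 0,"wx": 0,"wy": 0,"wz": -0.36,"gripper": 5},{"dx": 0,"dy": 0,"dz": 0,"wx": 0,"wy": 0,"wz": -0.48,"gripper": 5},{"dx": 0,"dy": 0,"dz": 0,"wx": 0,"wy": 0,"wz": -0.6,"gripper": 5}]}}

```text
time: 12.57
position: [0.5139, 0.1386, 0.242]
orientation: [0.296, 0.955, -0.0, -0.0]
ft_force: [-0.5, -0.3, -0.6]
opening: 0.588
grip_force: 0.0
```

Request:
{"op": "carry_out", "data": {"motion": [{"dx": 0,"dy": 0,"dz": 0,"wx": 0,"wy": 0,"wz": -0.12,"gripper": 5},{"dx": 0,"dy": 0,"dz": 0,"wx": 0,"wy": 0,"wz": -0.24,"gripper": 5},{"dx": 0,"dy": 0,"dz": 0,"wx": 0,"wy": 0,"wz": -0.36,"gripper": 5},{"dx": 0,"dy": 0,"dz": 0,"wx": 0,"wy": 0,"wz": -0.48,"gripper": 5},{"dx": 0,"dy": 0,"dz": 0,"wx": 0,"wy": 0,"wz": -0.6,"gripper": 5}]}}

```text
time: 12.98
position: [0.5139, 0.1386, 0.242]
orientation: [0.0, 1.0, -0.0, -0.0]
ft_force: [0.5, -0.3, 0.2]
opening: 0.586
grip_force: 0.0
```

Request:
{"op": "carry_out", "data": {"motion": [{"dx": 0,"dy": 0,"dz": 0,"wx": 0,"wy": 0,"wz": -0.12,"gripper": 5},{"dx": 0,"dy": 0,"dz": 0,"wx": 0,"wy": 0,"wz": -0.24,"gripper": 5},{"dx": 0,"dy": 0,"dz": 0,"wx": 0,"wy": 0,"wz": -0.36,"gripper": 5},{"dx": 0,"dy": 0,"dz": 0,"wx": 0,"wy": 0,"wz": -0.48,"gripper": 5},{"dx": 0,"dy": 0,"dz": 0,"wx": 0,"wy": 0,"wz": -0.6,"gripper": 5}]}}

```text
time: 13.4
position: [0.5139, 0.1386, 0.242]
orientation: [-0.295, 0.955, 0.0, -0.0]
ft_force: [-0.8, -0.3, 0.0]
opening: 0.585
grip_force: 0.0
```

```bash
python3 -c "
from h import *
go((S[0],S[1],.2),226.6)"
```

```text
t 13.40 pos mm [513.9 138.6 242. ] yx -145.68 toolz [-8.e-04 -1.e-04 -1.e+00] q6 -1.970 F [-0.8 -0.3  0. ] T [ 0.041 -0.021  0.057] op 0.585 grip 0.0
shift cm [-10.38   9.29   4.2 ]
wz (+tool) -0.214
```

Request:
{"op": "carry_out", "data": {"motion": [{"dx": -2.5,"dy": 2.3,"dz": 0,"wx": 0,"wy": 0,"wz": -0.11,"gripper": 4.5},{"dx": -5,"dy": 4.6,"dz": 0,"wx": 0,"wy": 0,"wz": -0.218,"gripper": 4.5},{"dx": -8,"dy": 7.3,"dz": 1,"wx": 0,"wy": 0,"wz": -0.218,"gripper": 4.5},{"dx": -10.4,"dy": 9.3,"dz": 2,"wx": 0,"wy": 0,"wz": -0.218,"gripper": 4.5},{"dx": -10.4,"dy": 9.3,"dz": 3,"wx": 0,"wy": 0,"wz": -0.218,"gripper": 4.5}]}}

```text
time: 13.82
position: [0.5482, 0.2788, 0.2098]
orientation: [-0.397, 0.918, 0.001, -0.001]
ft_force: [0.5, -1.0, 0.2]
opening: 0.526
grip_force: 0.0
```

```bash
python3 -c "
from h import *
K=get_calibration('wrist');p,d=snapshot('wrist');cv2.imwrite('pics/w5.png',p)
top('handle','wrist',d,K,.13,.17)
print([(np.round(q['at'],4),q['score']) for n in ('handle_grip',) for q in pinpoint(n,'wrist')[:1]])
p,d=snapshot('side');K=get_calibration('side');top('handle','side',d,K,.13,.17)
go((S[0],S[1],.119),226.7)"
```

```text
wrist handle score 0.95 ctr mm [545.5 272.7] size [59.4 13.4] yaw 47.0 z 148.1 1860
[(array([0.5432, 0.2745, 0.1373]), 0.86)]
side handle score 0.56 ctr mm [544.5 269.4] size [52.7 13.6] yaw 44.4 z 144.1 64
t 14.07 pos mm [548.4 272.9 213.3] yx -133.59 toolz [ 7.e-04 -1.e-04 -1.e+00] q6 -1.974 F [-0.7  0.   0. ] T [-0.008 -0.048  0.019] op 0.525 grip 0.0
shift cm [0.02 0.15 9.43]
wz (+tool) -0.005
```

View pics/w5.png

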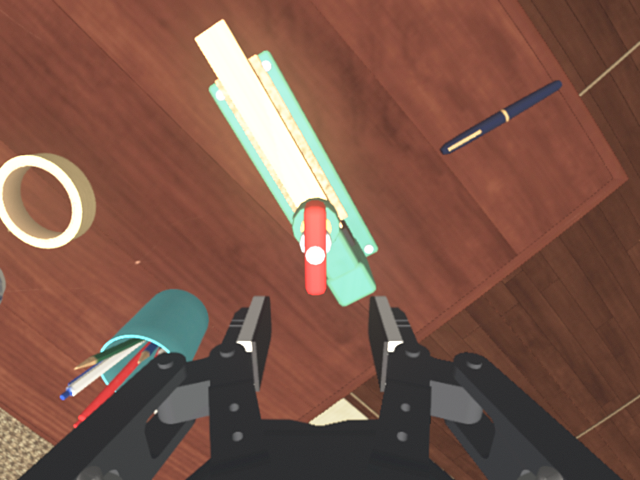

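The handle bar stands upright in this view at column 315, with the fingers straddling column 319. I'll check the distance to the pens before descending.

```bash
python3 -c "
from h import *
K=get_calibration('wrist');p,d=snapshot('wrist')
r=regions_of('pens','wrist')
P=pts(r[0]['region'],d,K);P=P[P[:,2]>.05];D=np.hypot(*(P[:,:2]-S).T)
print(r[0]['score'],'min dist',np.percentile(D,1),'zmax',np.percentile(P[:,2],99),P.mean(0))
go((.5463,.2733,.116),226.8)"
```

```text
0.88 min dist 0.16988889050782616 zmax 0.14429506650299212 [0.7426559  0.24390487 0.08803899]
t 14.17 pos mm [548.6 272.8 214.1] yx -133.62 toolz [ 2.e-03  7.e-04 -1.e+00] q6 -1.974 F [-0.7 -0.4  0.3] T [-0.015 -0.018 -0.04 ] op 0.524 grip 0.0
shift cm [0.14 0.21 9.81]
wz (+tool) -0.007
```

Request:
{"op": "carry_out", "data": {"motion": [{"dx": 0.11,"dy": 0.17,"dz": 2.5,"wx": 0,"wy": 0,"wz": -0.006,"gripper": 4.5},{"dx": 0.11,"dy": 0.17,"dz": 5,"wx": 0,"wy": 0,"wz": -0.006,"gripper": 4.5},{"dx": 0.11,"dy": 0.17,"dz": 7.5,"wx": 0,"wy": 0,"wz": -0.006,"gripper": 4.5},{"dx": 0.11,"dy": 0.17,"dz": 9.3,"wx": 0,"wy": 0,"wz": -0.006,"gripper": 4.5},{"dx": 0.11,"dy": 0.17,"dz": 9.6,"wx": 0,"wy": 0,"wz": -0.006,"gripper": 4.5}]}}

```text
time: 14.58
position: [0.5449, 0.2727, 0.113]
orientation: [-0.397, 0.918, -0.0, -0.003]
ft_force: [-0.6, 0.6, -0.6]
opening: 0.526
grip_force: 0.0
```

```bash
python3 -c "
from h import *
go((.5463,.2733,.116),226.8)"
```

```text
t 14.58 pos mm [544.9 272.7 113. ] yx -133.26 toolz [-0.0047 -0.0022 -1.    ] q6 -1.978 F [-0.6  0.6 -0.6] T [-0.042  0.027 -0.035] op 0.526 grip 0.0
shift cm [-0.14 -0.06 -0.3 ]
wz (+tool) -0.001
```

Close on the bar.

Request:
{"op": "carry_out", "data": {"motion": [{"dx": 0,"dy": 0,"dz": 0,"wx": 0,"wy": 0,"wz": 0,"gripper": 4},{"dx": 0,"dy": 0,"dz": 0,"wx": 0,"wy": 0,"wz": 0,"gripper": 2},{"dx": 0,"dy": 0,"dz": 0,"wx": 0,"wy": 0,"wz": 0,"gripper": 1},{"dx": 0,"dy": 0,"dz": 0,"wx": 0,"wy": 0,"wz": 0,"gripper": 0.8},{"dx": 0,"dy": 0,"dz": 0,"wx": 0,"wy": 0,"wz": 0,"gripper": 0.8}], "squeeze": 60}}

```text
time: 15.0
position: [0.5475, 0.2741, 0.1193]
orientation: [-0.397, 0.918, -0.0, 0.002]
ft_force: [-1.1, -1.8, 6.5]
opening: 0.22
grip_force: 58.8
```

```bash
python3 -c "
from h import *
tcp()"
```

```text
t 15.00 pos mm [547.5 274.1 119.3] yx -133.22 toolz [ 4.e-03  8.e-04 -1.e+00] q6 -1.978 F [-1.1 -1.8  6.5] T [-0.443  0.044 -0.044] op 0.220 grip 58.8
```

Request:
{"op": "carry_out", "data": {"motion": [{"dx": 0,"dy": 0,"dz": 0,"wx": 0,"wy": 0,"wz": 0,"gripper": 0.8},{"dx": 0,"dy": 0,"dz": 0,"wx": 0,"wy": 0,"wz": 0,"gripper": 0.8},{"dx": 0,"dy": 0,"dz": 0,"wx": 0,"wy": 0,"wz": 0,"gripper": 0.8},{"dx": 0,"dy": 0,"dz": 0,"wx": 0,"wy": 0,"wz": 0,"gripper": 0.8},{"dx": 0,"dy": 0,"dz": 0,"wx": 0,"wy": 0,"wz": 0,"gripper": 0.8}], "squeeze": 60}}

```text
time: 15.42
position: [0.5475, 0.2741, 0.1193]
orientation: [-0.397, 0.918, -0.0, 0.002]
ft_force: [-0.4, -2.6, 6.8]
opening: 0.226
grip_force: 58.8
```

```bash
python3 -c "
from h import *
tcp()
p,d=snapshot('side');K=get_calibration('side');X=np.array([.5472,.2738,.12]);c=np.array(K['R'])@X+np.array(K['t']);u=K['fx']*c[0]/c[2]+K['cx'];v=K['fy']*c[1]/c[2]+K['cy']
u,v=int(u),int(v);cv2.imwrite('pics/s2.png',cv2.resize(p[max(0,v-70):v+70,u-90:u+90],None,fx=4,fy=4,interpolation=cv2.INTER_CUBIC))"
```

```text
t 15.42 pos mm [547.5 274.1 119.3] yx -133.22 toolz [ 4.e-03  7.e-04 -1.e+00] q6 -1.978 F [-0.4 -2.6  6.8] T [-0.502  0.051  0.03 ] op 0.226 grip 58.8
```

View pics/s2.png

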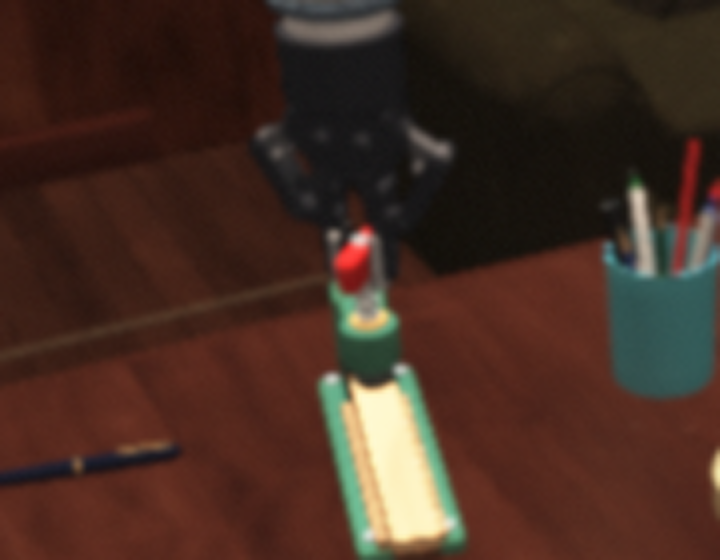

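The bar sits between the fingers at (355,262) in the crop. But the 19 mm opening and the 7 N upward push suggest the tips are on the collar under the bar, so I'll regrip higher.

Request:
{"op": "carry_out", "data": {"motion": [{"dx": 0,"dy": 0,"dz": 0,"wx": 0,"wy": 0,"wz": 0,"gripper": 4},{"dx": 0,"dy": 0,"dz": 0,"wx": 0,"wy": 0,"wz": 0,"gripper": 4},{"dx": 0,"dy": 0,"dz": -0.5,"wx": 0,"wy": 0,"wz": 0,"gripper": 4},{"dx": 0,"dy": 0,"dz": -0.9,"wx": 0,"wy": 0,"wz": 0,"gripper": 4},{"dx": 0,"dy": 0,"dz": -0.9,"wx": 0,"wy": 0,"wz": 0,"gripper": 4}]}}

```text
time: 15.88
position: [0.5467, 0.2746, 0.1268]
orientation: [-0.397, 0.918, 0.0, 0.001]
ft_force: [0.7, 0.4, 0.9]
opening: 0.47
grip_force: 0.0
```

Request:
{"op": "carry_out", "data": {"motion": [{"dx": 0,"dy": 0,"dz": 0,"wx": 0,"wy": 0,"wz": 0,"gripper": 3},{"dx": 0,"dy": 0,"dz": 0,"wx": 0,"wy": 0,"wz": 0,"gripper": 1},{"dx": 0,"dy": 0,"dz": 0,"wx": 0,"wy": 0,"wz": 0,"gripper": 0.5},{"dx": 0,"dy": 0,"dz": 0,"wx": 0,"wy": 0,"wz": 0,"gripper": 0.5},{"dx": 0,"dy": 0,"dz": 0,"wx": 0,"wy": 0,"wz": 0,"gripper": 0.5}], "squeeze": 60}}

```text
time: 16.3
position: [0.547, 0.2737, 0.1261]
orientation: [-0.397, 0.918, -0.001, 0.001]
ft_force: [3.5, -3.8, 2.8]
opening: 0.2
grip_force: 58.6
```

```bash
python3 -c "
from h import *
tcp()"
```

```text
t 16.30 pos mm [547.  273.7 126.1] yx -133.22 toolz [ 1.8e-03 -4.0e-04 -1.0e+00] q6 -1.978 F [ 3.5 -3.8  2.8] T [-0.552 -0.585  0.015] op 0.200 grip 58.6
```

Request:
{"op": "carry_out", "data": {"motion": [{"dx": 0,"dy": -0.04,"dz": 0.03,"wx": 0,"wy": 0,"wz": 0.1,"gripper": 0.5},{"dx": 0,"dy": -0.04,"dz": 0.07,"wx": 0,"wy": 0,"wz": 0.2,"gripper": 0.5},{"dx": 0,"dy": -0.04,"dz": 0.11,"wx": 0,"wy": 0,"wz": 0.3,"gripper": 0.5},{"dx": 0,"dy": -0.04,"dz": 0.15,"wx": 0,"wy": 0,"wz": 0.4,"gripper": 0.5},{"dx": 0,"dy": -0.04,"dz": 0.19,"wx": 0,"wy": 0,"wz": 0.5,"gripper": 0.5}], "squeeze": 80}}

```text
time: 16.72
position: [0.5472, 0.2736, 0.1244]
orientation: [-0.155, 0.988, -0.0, 0.001]
ft_force: [1.9, -3.2, 3.3]
opening: 0.185
grip_force: 78.2
```

```bash
python3 -c "
from h import *
tcp()"
```

```text
t 16.72 pos mm [547.2 273.6 124.4] yx -162.12 toolz [ 1.6e-03 -3.0e-04 -1.0e+00] q6 -1.474 F [ 1.9 -3.2  3.3] T [-0.667 -0.453  0.287] op 0.185 grip 78.2
```

Request:
{"op": "carry_out", "data": {"motion": [{"dx": 0,"dy": 0,"dz": 0.03,"wx": 0,"wy": 0,"wz": 0.08,"gripper": 0.5},{"dx": 0,"dy": 0,"dz": 0.06,"wx": 0,"wy": 0,"wz": 0.16,"gripper": 0.5},{"dx": 0,"dy": 0,"dz": 0.09,"wx": 0,"wy": 0,"wz": 0.24,"gripper": 0.5},{"dx": 0,"dy": 0,"dz": 0.12,"wx": 0,"wy": 0,"wz": 0.32,"gripper": 0.5},{"dx": 0,"dy": 0,"dz": 0.15,"wx": 0,"wy": 0,"wz": 0.4,"gripper": 0.5}]}}

```text
time: 17.13
position: [0.5472, 0.2734, 0.1228]
orientation: [0.044, 0.999, -0.0, 0.001]
ft_force: [3.1, -4.2, 4.9]
opening: 0.189
grip_force: 78.2
```

```bash
python3 -c "
from h import *
tcp()"
```

```text
t 17.13 pos mm [547.2 273.4 122.8] yx 175.01 toolz [ 1.6e-03 -7.0e-04 -1.0e+00] q6 -1.075 F [ 3.1 -4.2  4.9] T [-0.723 -0.406  0.297] op 0.189 grip 78.2
```

Request:
{"op": "carry_out", "data": {"motion": [{"dx": 0,"dy": 0,"dz": 0.03,"wx": 0,"wy": 0,"wz": 0.08,"gripper": 0.5},{"dx": 0,"dy": 0,"dz": 0.06,"wx": 0,"wy": 0,"wz": 0.16,"gripper": 0.5},{"dx": 0,"dy": 0,"dz": 0.09,"wx": 0,"wy": 0,"wz": 0.24,"gripper": 0.5},{"dx": 0,"dy": 0,"dz": 0.12,"wx": 0,"wy": 0,"wz": 0.32,"gripper": 0.5},{"dx": 0,"dy": 0,"dz": 0.16,"wx": 0,"wy": 0,"wz": 0.4,"gripper": 0.5}]}}

```text
time: 17.55
position: [0.5471, 0.2732, 0.1213]
orientation: [0.241, 0.97, -0.0, 0.001]
ft_force: [2.0, -4.5, 6.0]
opening: 0.185
grip_force: 78.3
```

```bash
python3 -c "
from h import *
tcp()"
```

```text
t 17.55 pos mm [547.1 273.2 121.3] yx 152.09 toolz [ 1.4e-03 -9.0e-04 -1.0e+00] q6 -0.675 F [ 2.  -4.5  6. ] T [-0.813 -0.348  0.29 ] op 0.185 grip 78.3
```

1.3 rad turned and still free.

Request:
{"op": "carry_out", "data": {"motion": [{"dx": 0,"dy": 0,"dz": 0.03,"wx": 0,"wy": 0,"wz": 0.08,"gripper": 0.5},{"dx": 0,"dy": 0,"dz": 0.06,"wx": 0,"wy": 0,"wz": 0.16,"gripper": 0.5},{"dx": 0,"dy": 0,"dz": 0.09,"wx": 0,"wy": 0,"wz": 0.24,"gripper": 0.5},{"dx": 0,"dy": 0,"dz": 0.12,"wx": 0,"wy": 0,"wz": 0.32,"gripper": 0.5},{"dx": 0,"dy": 0,"dz": 0.15,"wx": 0,"wy": 0,"wz": 0.4,"gripper": 0.5}]}}

```text
time: 17.97
position: [0.547, 0.2731, 0.1198]
orientation: [0.429, 0.903, -0.0, 0.001]
ft_force: [1.9, -4.5, 5.0]
opening: 0.188
grip_force: 78.4
```

```bash
python3 -c "
from h import *
tcp()"
```

```text
t 17.97 pos mm [547.  273.1 119.8] yx 129.17 toolz [ 0.0011 -0.0012 -1.    ] q6 -0.275 F [ 1.9 -4.5  5. ] T [-0.876 -0.236  0.324] op 0.188 grip 78.4
```

Request:
{"op": "carry_out", "data": {"motion": [{"dx": 0,"dy": 0,"dz": 0.03,"wx": 0,"wy": 0,"wz": 0.08,"gripper": 0.5},{"dx": 0,"dy": 0,"dz": 0.06,"wx": 0,"wy": 0,"wz": 0.16,"gripper": 0.5},{"dx": 0,"dy": 0,"dz": 0.09,"wx": 0,"wy": 0,"wz": 0.24,"gripper": 0.5},{"dx": 0,"dy": 0,"dz": 0.12,"wx": 0,"wy": 0,"wz": 0.32,"gripper": 0.5},{"dx": 0,"dy": 0,"dz": 0.15,"wx": 0,"wy": 0,"wz": 0.4,"gripper": 0.5}]}}

```text
time: 18.38
position: [0.5469, 0.273, 0.1182]
orientation: [0.6, 0.8, -0.0, 0.001]
ft_force: [0.7, -5.2, 6.0]
opening: 0.187
grip_force: 78.5
```

```bash
python3 -c "
from h import *
tcp()"
```

```text
t 18.38 pos mm [546.9 273.  118.2] yx 106.25 toolz [ 8.0e-04 -1.4e-03 -1.0e+00] q6 0.125 F [ 0.7 -5.2  6. ] T [-0.911 -0.091  0.299] op 0.187 grip 78.5
```

Request:
{"op": "carry_out", "data": {"motion": [{"dx": 0,"dy": 0,"dz": 0.03,"wx": 0,"wy": 0,"wz": 0.08,"gripper": 0.5},{"dx": 0,"dy": 0,"dz": 0.06,"wx": 0,"wy": 0,"wz": 0.16,"gripper": 0.5},{"dx": 0,"dy": 0,"dz": 0.09,"wx": 0,"wy": 0,"wz": 0.24,"gripper": 0.5},{"dx": 0,"dy": 0,"dz": 0.12,"wx": 0,"wy": 0,"wz": 0.32,"gripper": 0.5},{"dx": 0,"dy": 0,"dz": 0.15,"wx": 0,"wy": 0,"wz": 0.4,"gripper": 0.5}]}}

```text
time: 18.8
position: [0.5467, 0.273, 0.1169]
orientation: [0.747, 0.665, -0.0, 0.001]
ft_force: [-0.9, -5.4, 5.9]
opening: 0.19
grip_force: 78.6
```

```bash
python3 -c "
from h import *
tcp()"
```

```text
t 18.80 pos mm [546.7 273.  116.9] yx 83.34 toolz [ 4.0e-04 -1.4e-03 -1.0e+00] q6 0.525 F [-0.9 -5.4  5.9] T [-0.906  0.019  0.382] op 0.190 grip 78.6
```

Torque is up by 0.08, so the foot touched at about 2.05 rad. I'll go on more carefully.

Request:
{"op": "carry_out", "data": {"motion": [{"dx": 0,"dy": 0,"dz": 0.02,"wx": 0,"wy": 0,"wz": 0.06,"gripper": 0.5},{"dx": 0,"dy": 0,"dz": 0.04,"wx": 0,"wy": 0,"wz": 0.12,"gripper": 0.5},{"dx": 0,"dy": 0,"dz": 0.06,"wx": 0,"wy": 0,"wz": 0.18,"gripper": 0.5},{"dx": 0,"dy": 0,"dz": 0.09,"wx": 0,"wy": 0,"wz": 0.24,"gripper": 0.5},{"dx": 0,"dy": 0,"dz": 0.11,"wx": 0,"wy": 0,"wz": 0.3,"gripper": 0.5}]}}

```text
time: 19.22
position: [0.5466, 0.2731, 0.1158]
orientation: [0.838, 0.546, -0.0, 0.001]
ft_force: [-0.7, -3.9, 6.1]
opening: 0.189
grip_force: 78.6
```

```bash
python3 -c "
from h import *
tcp()"
```

```text
t 19.22 pos mm [546.6 273.1 115.8] yx 66.21 toolz [ 1.0e-04 -1.4e-03 -1.0e+00] q6 0.823 F [-0.7 -3.9  6.1] T [-0.947  0.076  0.409] op 0.189 grip 78.6
```

Request:
{"op": "carry_out", "data": {"motion": [{"dx": 0,"dy": 0,"dz": 0.02,"wx": 0,"wy": 0,"wz": 0.05,"gripper": 0.5},{"dx": 0,"dy": 0,"dz": 0.04,"wx": 0,"wy": 0,"wz": 0.1,"gripper": 0.5},{"dx": 0,"dy": 0,"dz": 0.06,"wx": 0,"wy": 0,"wz": 0.15,"gripper": 0.5},{"dx": 0,"dy": 0,"dz": 0.08,"wx": 0,"wy": 0,"wz": 0.2,"gripper": 0.5},{"dx": 0,"dy": 0,"dz": 0.1,"wx": 0,"wy": 0,"wz": 0.25,"gripper": 0.5}]}}

```text
time: 19.63
position: [0.5465, 0.2732, 0.1149]
orientation: [0.899, 0.438, -0.0, 0.001]
ft_force: [-1.0, -6.2, 7.0]
opening: 0.19
grip_force: 78.7
```

```bash
python3 -c "
from h import *
tcp()"
```

```text
t 19.63 pos mm [546.5 273.2 114.9] yx 51.93 toolz [ 1.0e-04 -1.3e-03 -1.0e+00] q6 1.073 F [-1.  -6.2  7. ] T [-0.933  0.199  0.492] op 0.190 grip 78.7
```

The torque fit puts touch at about 2.05 rad, and I'm 1.0 rad past it. I'll add a last 0.06 rad and let go.

Request:
{"op": "carry_out", "data": {"motion": [{"dx": 0,"dy": 0,"dz": 0.01,"wx": 0,"wy": 0,"wz": 0.03,"gripper": 0.5},{"dx": 0,"dy": 0,"dz": 0.02,"wx": 0,"wy": 0,"wz": 0.06,"gripper": 0.5},{"dx": 0,"dy": 0,"dz": 0.02,"wx": 0,"wy": 0,"wz": 0.06,"gripper": 0.5},{"dx": 0,"dy": 0,"dz": 0.02,"wx": 0,"wy": 0,"wz": 0.06,"gripper": 0.5},{"dx": 0,"dy": 0,"dz": 0.02,"wx": 0,"wy": 0,"wz": 0.06,"gripper": 0.5}]}}

```text
time: 20.05
position: [0.5465, 0.2732, 0.1147]
orientation: [0.911, 0.412, -0.0, 0.001]
ft_force: [-1.2, -5.1, 7.4]
opening: 0.185
grip_force: 78.7
```

```bash
python3 -c "
from h import *
tcp()"
```

```text
t 20.05 pos mm [546.5 273.2 114.7] yx 48.62 toolz [ 1.0e-04 -1.2e-03 -1.0e+00] q6 1.131 F [-1.2 -5.1  7.4] T [-0.882  0.118  0.289] op 0.185 grip 78.7
```

Request:
{"op": "carry_out", "data": {"motion": [{"dx": 0,"dy": 0,"dz": 0,"wx": 0,"wy": 0,"wz": 0,"gripper": 2.5},{"dx": 0,"dy": 0,"dz": 0,"wx": 0,"wy": 0,"wz": 0,"gripper": 4.5},{"dx": 0,"dy": 0,"dz": 0,"wx": 0,"wy": 0,"wz": 0,"gripper": 4.5},{"dx": 0,"dy": 0,"dz": 0,"wx": 0,"wy": 0,"wz": 0,"gripper": 4.5},{"dx": 0,"dy": 0,"dz": -0.5,"wx": 0,"wy": 0,"wz": 0,"gripper": 4.5}]}}

```text
time: 20.47
position: [0.5458, 0.2739, 0.1171]
orientation: [0.911, 0.412, -0.001, -0.0]
ft_force: [-0.2, -0.2, 0.5]
opening: 0.527
grip_force: 0.0
```

Request:
{"op": "carry_out", "data": {"motion": [{"dx": 0,"dy": 0,"dz": -2,"wx": 0,"wy": 0,"wz": 0,"gripper": 4.5},{"dx": 0,"dy": 0,"dz": -4,"wx": 0,"wy": 0,"wz": 0,"gripper": 4.5},{"dx": 0,"dy": 0,"dz": -7,"wx": 0,"wy": 0,"wz": 0,"gripper": 4.5},{"dx": 0,"dy": 0,"dz": -10,"wx": 0,"wy": 0,"wz": 0,"gripper": 4.5},{"dx": 0,"dy": 0,"dz": -12,"wx": 0,"wy": 0,"wz": 0,"gripper": 4.5}]}}

```text
time: 20.88
position: [0.5468, 0.2743, 0.2424]
orientation: [0.911, 0.412, 0.002, -0.0]
ft_force: [1.2, 0.6, -0.1]
opening: 0.529
grip_force: 0.0
```

```bash
python3 -c "
from h import *
tcp()
K=get_calibration('wrist');p,d=snapshot('wrist')
top('strip','wrist',d,K,.03,.06);top('handle','wrist',d,K,.12,.16)
for c in ('scene','side'):
  p,d=snapshot(c);K=get_calibration(c);cv2.imwrite('pics/%s9.png'%c,p)
  top('strip',c,d,K,.03,.06);top('handle',c,d,K,.12,.16)
  print([(n,np.round(q['at'],3)) for n in ('mug','tape','eraser','marker') for q in pinpoint(n,c)[:1]])
"
```

```text
t 20.88 pos mm [546.8 274.3 242.4] yx 48.64 toolz [ 0.0029  0.0016 -1.    ] q6 1.131 F [ 1.2  0.6 -0.1] T [-0.045  0.008 -0.047] op 0.529 grip 0.0
wrist strip score 0.88 ctr mm [526.4 194.7] size [111.2  28.2] yaw 76.4 z 40.0 1949
wrist handle score 0.78 ctr mm [545.9 273.5] size [59.1 13.9] yaw 51.6 z 136.8 1334
scene strip none
scene handle score 0.59 ctr mm [547.2 275.3] size [57.8 17.4] yaw 47.8 z 135.2 174
[('tape', array([0.749, 0.074, 0.003])), ('marker', array([ 0.497, -0.383,  0.001]))]
side strip score 0.72 ctr mm [524.  182.8] size [171.1  28.6] yaw 76.4 z 40.8 449
side handle score 0.53 ctr mm [544.3 269.6] size [58.1 13.2] yaw 51.1 z 134.3 78
[('mug', array([ 0.768, -0.051,  0.002])), ('tape', array([0.752, 0.077, 0.003])), ('eraser', array([ 0.684, -0.232,  0.001])), ('marker', array([ 0.498, -0.384, -0.002]))]
```

View pics/side9.png

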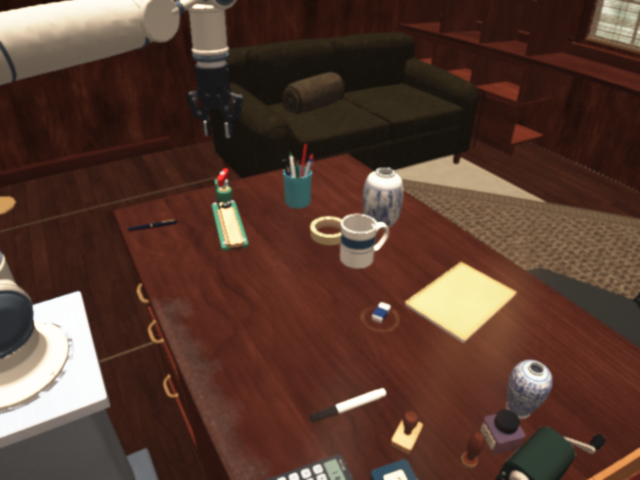

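The side view shows the foot down on the strip at (225,200) px, the handle up at (223,175), and the other things unmoved. I'll back off for one last check that the end is seated.

Request:
{"op": "carry_out", "data": {"motion": [{"dx": -2.2,"dy": 1.2,"dz": 0,"wx": 0,"wy": 0,"wz": 0,"gripper": 4.5},{"dx": -4.6,"dy": 2.4,"dz": 0,"wx": 0,"wy": 0,"wz": 0,"gripper": 4.5},{"dx": -7,"dy": 3.7,"dz": 0,"wx": 0,"wy": 0,"wz": 0,"gripper": 4.5},{"dx": -9.7,"dy": 5.1,"dz": 0,"wx": 0,"wy": 0,"wz": 0,"gripper": 4.5},{"dx": -11.5,"dy": 6.1,"dz": 0,"wx": 0,"wy": 0,"wz": 0,"gripper": 4.5}]}}

```text
time: 22.15
position: [0.5158, 0.1454, 0.239]
orientation: [0.911, 0.411, 0.0, 0.0]
ft_force: [0.3, 0.6, 0.6]
opening: 0.522
grip_force: 0.0
```

```bash
python3 -c "
from h import *
K=get_calibration('wrist');p,d=snapshot('wrist');cv2.imwrite('pics/w9.png',p)
top('strip','wrist',d,K,.03,.06)
def tail(n,lo,hi):
  P=pts(regions_of(n,'wrist')[0]['region'],d,K);P=P[(P[:,2]>lo)&(P[:,2]<hi)];x=(P[:,:2]-S)@E_*1e3;y=(P[:,:2]-S)@N_*1e3
  print(n,'near end',np.percentile(x,[.3,1]),'y',np.percentile(y,[1,99]))
tail('strip',.035,.045);tail('bed',.015,.025)
"
```

```text
wrist strip score 0.86 ctr mm [527.3 198.4] size [195.7  28.5] yaw 76.2 z 39.8 4715
strip near end [-174.7341099 -173.3053082] y [-12.35871805  14.93093422]
bed near end [-191.39102296 -190.29700705] y [-285.74150487 -192.38900032]
```

View pics/w9.png

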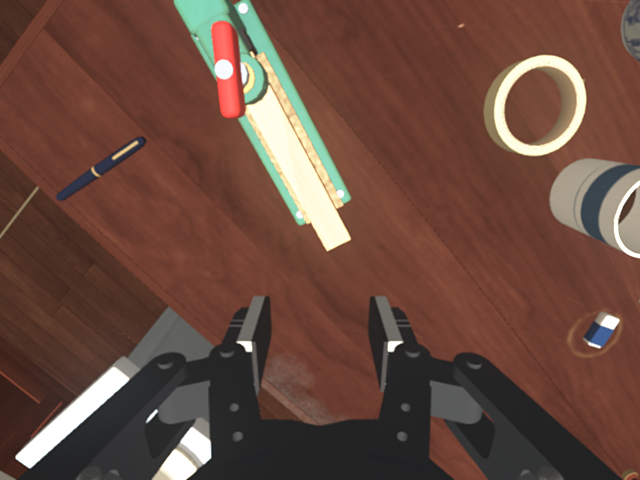

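The strip's tail, at (340,245) px, measures 174.7 mm before the screw, against 175 mm when fully seated. It is centred and the gripper is clear.

```bash
python3 -c "
from station import *
print(hand_in())"
```

```text
the job is handed in; nothing more can be done
None
```

I handed the job in: the strip lies flat and centred against the stop, clamped about a sixth of a turn past touch (roughly 44–48 N, judged by wrist torque), with the mug, tape, eraser and marker measured where they started.

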